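# Press a glued ring module in the clamshell press

## Task

The ring module on the bench has just been glued: set it with its light ring facing up fully down in the white nest of the open clamshell press, swing the lid down onto it, then take the pin from its stand and push it through the lid's hole and the hole below it until its collar sits on the lid. A sprung pad inside lifts the lid, so push down on the pin until the two halves are fully shut and finish like that, still holding the pin down and the press shut while the glue grabs. Leave the glue bottle, the spare nest and the label carton where they are.

Things in the scene. Friction and masses are not known exactly. Their poses are not given: they have to be found in the camera images.
- module: The ring module: black round part with a pale ring of small lights on its upper face and a narrower foot hidden below the rim; it stands on the bench with the light ring up. Handle it as a cylinder 36.4 mm in diameter and 21 mm tall (32 g). Origin: centre of its underside, z up. It goes into the nest the same way up.
- press_base: Lower half of the clamshell press: aluminium block on a dark steel foot plate 176 x 112 x 8 mm, fixed to the bench. Origin: centre of the underside, on the nest's axis; -x is its front (ear with pin hole), +x its back (hinge), y runs along the hinge. Block: x -42..50 mm, y -42..42 mm; its flat top, where the halves meet, is 36 mm above the bench.
- nest (a point): Centre of the floor of the white round nest in the lower half, 10 mm below the block's flat top and 26 mm above the bench. The nest is 42 mm in diameter with a rim that flares to 48 mm over its top 5 mm. A seated module stands 11 mm out of it.
- base_hole (a point): Centre of the mouth of the lower pin hole (11.2 mm diameter, 14 mm deep, straight through) in the lower half's front ear, 58 mm in front of the nest's axis, 36 mm above the bench. The ear is 36 x 40 mm and 14 mm thick (22 to 36 mm above the bench); the space below it is open.
- lid_hinge (a point): Middle of the lid's hinge axis, 58 mm behind the nest's axis and 36 mm above the bench, along press_base's y. The lid is an aluminium block 84 mm wide (y), 22 mm thick, 8 to 100 mm from this axis, with a steel spring cap 26 mm wide and 13 mm high on its outer face, 58 mm from the axis, and an ear at its free end (see lid_hole).
- press_lid (a joint): Angle of the lid (upper half) about its hinge, rad: 0 = fully shut (the halves meet), 1.57 = upright at the back, 2.0 = stop. Starts at 1.5 to 1.9. 0.3 kg; the hinge is stiff (0.21 N m), so the lid stays at the angle where it is left and can be pushed over and down from behind with closed fingers. About 8 N down on its ear shuts it against the sprung pad.
- lid_hole (a point): Centre of the mouth of the lid's pin hole (13.5 mm diameter) on the outer face of the lid's ear, 116 mm from the hinge axis, 14 mm out from the face that meets the lower half. The ear is 40 mm wide, 14 mm thick, 98 to 134 mm from the hinge axis. Lid shut: 14 mm above base_hole, 50 mm above the bench.
- press_pad: Round sprung rubber pad, 25 mm in diameter, inside the lid, facing the nest. Origin: centre of its pressing face. It meets a seated module at a lid angle of about 0.1 rad; let go, the lid then rests 0.04 to 0.1 rad open, so it must be held shut. Shut, the pad is pushed back 5 mm and presses on the module with about 15 N.
- pin: Steel pin with a black grip (90 g), standing upright in its stand. Origin: the tip; z runs from the tip to the grip. Shank 10 mm in diameter with a tapered nose 9 mm long; a collar 26 mm in diameter from 38 to 42 mm above the tip; round black grip 18 mm in diameter from 42 to 74 mm above the tip.
- pin_grip (a point): Point on the pin's axis in the middle of the grip, 60 mm above the tip.
- pin_tip (a point): Tip of the pin. Fully home with the lid shut it lies 24 mm below base_hole.
- pin_stand: Fixed aluminium block 44 x 44 mm on a dark foot 64 x 64 mm, 45 mm tall in all, with an upright 12.5 mm hole in the middle; the pin hangs in it by its collar, its tip 7 mm and its collar's underside 45 mm above the bench. Origin: centre of the underside.
- glue_bottle: Small white glue bottle with a blue nozzle, upright, 36 mm wide, 107 mm tall. Leave alone. Origin: underside.
- spare_nest: Spare white nest standing loose on the bench, 50 mm in diameter, 22 mm tall (not the one in the press). Leave alone. Origin: underside.
- label_box: Small white carton, 60 x 100 x 46 mm. Leave alone. Origin: underside.
There are look-alikes about, which are no part of the job. What is shaped like the pin but brown is not meant. What is shaped like the module but blue is not meant.

How it is judged:
By the outcome, as a careful person would: the job done as asked, in the order asked, and still so for the second after the job is handed in, while the arm keeps its last pose, push and grip.
It also fails if it takes over 72 s, if anything falls off the work surface, if the arm or the gripper's body presses on something with over 40 N, if the wrist force passes 120 N, or if a joint passes its speed limit or range.

## Robot

A 7-joint arm with a two-finger parallel gripper is mounted at the origin on a cart in front of the work surface, level with it; the furniture and walls round the work are solid. World frame = base frame: x ahead of the robot, y to its left, z up, the work surface at z = 0. Lengths are in m, angles in rad, forces in N, time in s.
With the tool pointing down it reaches from about 0.425 to 0.925 m from the base axis. Payload 6.8 kg.
Tool frame: the origin (TCP) lies midway between the tips of the shut fingers; the grasp point (between the pads) lies ctrl.grip_point_offset behind it (ctrl.grip_point_offset is the distance from the TCP to the grasp point, in m); x points along the fingers, y is the direction in which the jaws open and shut, and the axes are right-handed (so a half turn about x gives the same grasp; the last joint's range is limited). The gripper opens to 88 mm and grips with 3 to 60 N. Pads are 20 mm wide; open, the fingers measure 115 mm over their backs; the gripper's body (75 mm by 178 mm) begins 61 mm behind the grasp point.
Start: joints at [1.227, 0.477, 0.022, 1.555, -0.011, 1.109, -0.083], TCP at [0.158, -0.656, 0.201] pointing down, gripper open.
Joint ranges: [-2.96, 2.96], [-0.34, 2.1], [-1.41, 1.46], [0.24, 2.44], [-1.37, 4.51], [0.17, 1.92], [-2.96, 2.96]. Speed limits (rad/s): [2.39, 2.39, 3.14, 3.14, 3.14, 3.14, 3.14].

## Interface

Orientations are given as a 3x3 rotation matrix whose columns are the frame's x, y, z axes.
In Python, from plant import ctrl gives the robot as it stands.
- The arm moves only by the shell command python3 -m creep 'ROWS' [FORCE]. ROWS is JSON, a list of rows, each a list of 7 numbers: the opening, from 0 (shut) to 1 (fully open), then the shift along the tool's x, y, z in cm, then the turn, a rotation vector about the tool's x, y, z in units of 5 degrees (1.0 is 5 degrees). In form: [[gripper, dx, dy, dz, ax, ay, az], ...]. A call has 1 to 12 rows; each row shifts and turns the commanded pose from where the row before left it, along the tool's axes as they then stand; what a row does not reach is not made up. A row lasts 1/8 s, in which the tool goes at most 62.5 mm and 10.7 degrees, less where a joint would pass 70% of its speed; a pose out of reach is approached as far as the arm can. A call is refused whole if a number of a shift passes 6.25 or a number of a turn 1, either way. A call with a gripper value outside its range is refused whole. The fingers move at their own pace and stop on an object; FORCE is the grip in N (left out, the last holds). Time passes only in rows, so rows that do not move let the fingers close. It gives the time, the measured TCP pose, the force and the opening at its end, in the units of the state.
- ctrl.read_state(): the state, without advancing time (a new reading comes with each control period).
- ctrl.get_image(name): name is "side" or "top" or "wrist"; returns (picture, depth): 384x512x3 uint8, blue, green, red; 384x512 float32, m along the optical axis (not along the pixel's ray), 0 where there is no reading.
- ctrl.camera_params(name): a dict with "fx", "fy", "cx", "cy" (pixels), "R" (3x3) and "t" (3): a world point X has camera coordinates R X + t; the wrist camera has in their place "mount" (4x4, takes a point from camera to tool coordinates, whose origin is the TCP and whose axes are the tool frame's). Camera axes: x right, y down, z forward; pixel columns grow to the right and rows downward; lengths in m; the calibration is good to about 2 mm. A picture is of the moment at which its call begins: read the wrist's pose just before it. camera_params takes no time and is no camera call.
- ctrl.job_done(): hands the job in, once; it reports no verdict.
The state is a dict: "time": time; "joint_pos": joint angles; "joint_velocities": joint speeds; "tau": joint torques, N m; "position": TCP position; "tool_rot": TCP orientation; "wrist_force": force on the tool from outside, world axes, zero at the start; "ft_torque": the same for the moment, N m; "finger_gap": opening from 0.0 (shut) to 1.0 (fully open).
Only numpy, scipy, OpenCV 4.12 (cv2) and the standard library are available. Lean on these libraries where they do the work, as an engineer would, in place of code of your own. Each camera call takes 0.05 s, during which the arm holds its last target. There are 200 camera calls.

## Working session

There is one attempt and no reset: what is moved stays moved. The work goes in short steps, Python scripts to look and compute and a shell command to move; the robot and the scene stay as the last step left them, time stands still between calls to the robot, and variables do not carry over. Pictures are saved under pics/ and viewed, about 8 in all and at most 12, crops included, and the job is handed in when it is done.

```bash
ls; mkdir -p pics
cat > h.py <<'E'
import numpy as np, cv2
from plant import ctrl
def grab(n,tag):
    s=ctrl.read_state(); im,d=ctrl.get_image(n); p=ctrl.camera_params(n)
    if 'R' in p: R=np.array(p['R']);t=np.array(p['t']);Rc=R.T;o=-R.T@t
    else:
        M=np.array(p['mount']);T=np.array(s['tool_rot']);Rc=T@M[:3,:3];o=T@M[:3,3]+np.array(s['position'])
    np.savez(f'pics/{tag}.npz',im=im,d=d,Rc=Rc,o=o,k=[p['fx'],p['fy'],p['cx'],p['cy']])
    cv2.imwrite(f'pics/{tag}.png',im); return im,d
def load(tag): return np.load(f'pics/{tag}.npz')
def pt(f,u,v,z=None):
    fx,fy,cx,cy=f['k']; r=f['Rc']@np.array([(u-cx)/fx,(v-cy)/fy,1]); o=f['o']
    if z is None: return o+r*f['d'][int(v),int(u)]
    return o+r*(z-o[2])/r[2]
def cloud(f):
    fx,fy,cx,cy=f['k']; v,u=np.mgrid[:384,:512]; d=f['d']
    return np.stack([(u-cx)/fx*d,(v-cy)/fy*d,d],-1)@f['Rc'].T+f['o']
def st():
    s=ctrl.read_state(); print(round(s['time'],2),np.round(s['position'],4),np.round(s['wrist_force'],1),round(s['finger_gap'],3)); print(np.round(s['tool_rot'],3)); return s
E
python3 - <<'E'
from h import *
s=st(); print(ctrl.grip_point_offset, ctrl.camera_params('wrist'))
a,_=grab('top','top0'); b,_=grab('side','side0')
for n in('top0','side0'):
    f=load(n); print(n,f['o'],f['Rc'][:,2],f['k'])
E
```

```text
pics
0.0 [ 0.1575 -0.6557  0.1996] [-0.2  0.5 -0.8] 0.998
[[-0.001  0.234 -0.972]
 [ 0.002 -0.972 -0.234]
 [-1.    -0.002  0.   ]]
0.0187 {'fx': 298.23074073547673, 'fy': 298.23074073547673, 'cx': 256.5602779927212, 'cy': 190.10452946089094, 'mount': array([[ 5.99746163e-04, -2.97275661e-01,  9.54791507e-01,
        -1.84507125e-01],
       [ 9.99999814e-01,  2.84724202e-04, -5.39494196e-04,
         1.44400501e-03],
       [-1.11473756e-04,  9.54791653e-01,  2.97275776e-01,
        -8.28023595e-02],
       [ 0.00000000e+00,  0.00000000e+00,  0.00000000e+00,
         1.00000000e+00]])}
top0 [ 0.31298165 -0.02527005  1.30646655] [ 0.15726365  0.00941355 -0.98751179] [466.26973728 466.26973728 255.64089926 185.62163746]
side0 [ 0.38652989 -0.90214534  0.42275175] [ 0.10400173  0.92711803 -0.36004972] [359.00831328 359.00831328 256.95008282 194.88450282]
```

View pics/top0.png

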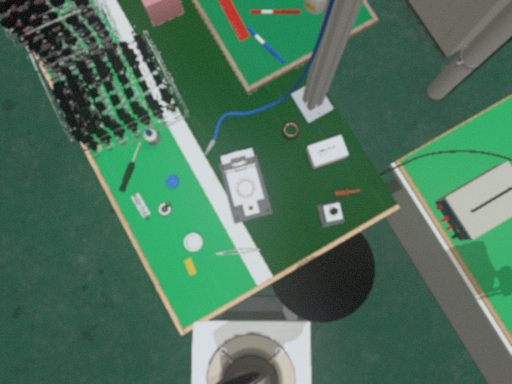

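View pics/side0.png

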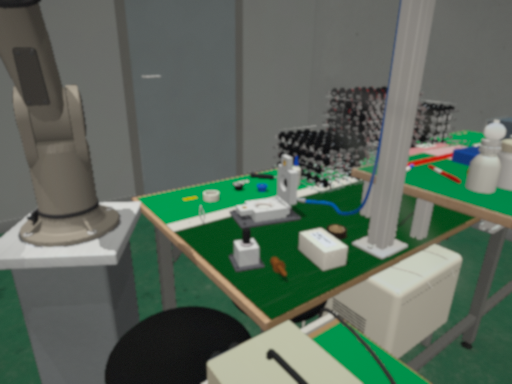

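The top view shows the press around (245,185) with its lid standing at the back (240,157), the pin stand at (331,213), and what is probably the module at (165,209). The blue look-alike is at (172,181), the spare nest at (193,242), the carton at (327,151) and the bottle at (151,136). I'll enlarge these next.

Run:
```python
from h import *
f=load('top0'); im=f['im']
c1=cv2.resize(im[140:260,120:280],None,fx=5,fy=5,interpolation=cv2.INTER_CUBIC)
cv2.imwrite('pics/c1.png',c1)
C=cloud(f)
for n,u,v,z in [('mod',165,209,.021),('stand',331,213,.045),('nest',245,187,.026),('blue',172,181,.021),('bottle',151,136,None),('spare',193,242,.022)]:
    print(n,pt(f,u,v,z).round(3),pt(f,u,v).round(3))
```

```text
mod [0.451 0.238 0.021] [0.452 0.239 0.019]
stand [ 0.439 -0.218  0.045] [ 0.437 -0.214  0.07 ]
nest [0.513 0.017 0.026] [0.514 0.017 0.018]
blue [0.53  0.221 0.021] [0.531 0.222 0.017]
bottle [0.648 0.275 0.065] [0.648 0.275 0.065]
spare [0.361 0.158 0.022] [0.361 0.16  0.012]
```

View pics/c1.png

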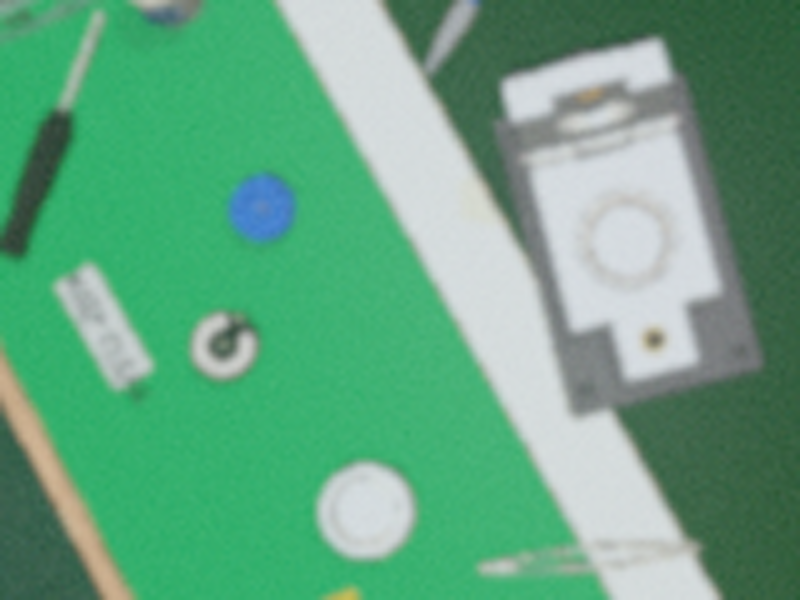

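The crop shows the real module (pale ring, dark centre) at crop (224,346) and the blue look-alike at (262,207). The nest is centred at (628,240), the base hole is at (653,339), and the lid stands up behind the hinge.

```bash
cat >> h.py <<'E'
def go(pos,yaw=None,tilt=None):
    "shift (cm) in the tool axes, then turn about tool x (units of 5 deg), tool pointing down"
    s=ctrl.read_state();T=np.array(s['tool_rot']);p=np.array(s['position'])
    print('t',round(s['time'],2),'at',p.round(4),'F',np.round(s['wrist_force'],1),'gap',round(s['finger_gap'],3),'shift cm',(T.T@(np.array(pos)-p)*100).round(2))
    from scipy.spatial.transform import Rotation as Ro
    if yaw is not None:
        z=np.array([np.cos(yaw),np.sin(yaw),0]);x=np.array([0,0,-1.]);W=np.stack([x,np.cross(z,x),z],1)
        print('turn',(Ro.from_matrix(T.T@W).as_rotvec()/np.radians(5)).round(2))
E
python3 - <<'E'
from h import *
f=load('top0'); c=lambda U,V:((U+.5)/5-.5+120,(V+.5)/5-.5+140)
n=pt(f,*c(628,240),.036);h=pt(f,*c(653,339),.036);print('nest',n,'hole',h,np.linalg.norm(n-h),'yaw',np.degrees(np.arctan2(*(n-h)[[1,0]])))
P=[pt(f,*c(*q),.008) for q in [(578,415),(762,366),(682,78),(498,122)]]
for a,b in ((0,1),(1,2),(2,3),(3,0)): d=P[b]-P[a];print(np.linalg.norm(d).round(4),np.degrees(np.arctan2(d[1],d[0])).round(1))
print('mod',pt(f,*c(224,346),.021)); 
C=cloud(f)
print('lid max z in region', C[140:185,210:275,2].max())
m=(C[...,2]>.1)&(np.abs(C[...,0]-.58)<.12)&(np.abs(C[...,1])<.08); print(C[m].mean(0),C[m].min(0),C[m].max(0))
# label-like thing
print('label',C[int(140+330/5),int(120+100/5)])
go([.44,-.215,.22],np.radians(14))
E
```

```text
nest [0.50971713 0.0156166  0.036     ] hole [0.45486813 0.00152313 0.036     ] 0.05663072107593525 yaw 14.410421617128067
0.1062 -74.9
0.1707 15.4
0.1077 103.8
0.173 -164.1
mod [0.45200385 0.23992367 0.021     ]
lid max z in region 1.306466552933611
[0.57349474 0.03384663 0.1420047 ] [ 0.5562423  -0.007011    0.10018923] [0.60066161 0.0752431  0.17370929]
label [ 0.46227192  0.31410579 -0.0020986 ]
t 0.1 at [ 0.1575 -0.6558  0.1997] F [ 0.9  0.5 -0.8] gap 1.001 shift cm [ -1.98 -36.26 -37.76]
turn [ 3.59e+01  3.00e-02 -0.00e+00]
```

```bash
python3 -m creep '[[0.6,-0.2,-3.6,-3.8,-1,0,0],[0.6,-0.2,-3.8,-3.4,-1,0,0],[0.6,-0.2,-4.1,-3.1,-1,0,0],[0.6,-0.2,-4.3,-2.8,-1,0,0],[0.6,-0.2,-4.5,-2.4,-1,0,0],[0.6,-0.2,-4.7,-2.0,-1,0,0],[0.6,-0.2,-4.9,-1.6,-1,0,0],[0.6,0,-5.0,-1.2,-1,0,0],[0.6,0,0,0,-1,0,0],[0.6,0,0,0,-1,0,0],[0.6,0,0,0,-1,0,0],[0.6,0,0,0,-1,0,0]]'
python3 -m creep '[[0.6,0,0,0,-1,0,0],[0.6,0,0,0,-1,0,0],[0.6,0,0,0,-1,0,0],[0.6,0,0,0,-1,0,0],[0.6,0,0,0,-1,0,0],[0.6,0,0,0,-1,0,0],[0.6,0,0,0,-1,0,0],[0.6,0,0,0,-1,0,0],[0.6,0,0,0,-1,0,0],[0.6,0,0,0,-1,0,0],[0.6,0,0,0,-1,0,0],[0.6,0,0,0,-1,0,0]]'
python3 -m creep '[[0.6,0,0,0,-1,0,0],[0.6,0,0,0,-1,0,0],[0.6,0,0,0,-1,0,0],[0.6,0,0,0,-1,0,0],[0.6,0,0,0,-1,0,0],[0.6,0,0,0,-1,0,0],[0.6,0,0,0,-1,0,0],[0.6,0,0,0,-1,0,0],[0.6,0,0,0,-1,0,0],[0.6,0,0,0,-1,0,0],[0.6,0,0,0,-1,0,0]]'
python3 -c "
from h import *
st();go([.385,-.225,.2],np.radians(15))"
```

```text
time: 1.6
position: [0.1523, -0.2756, 0.2144]
tool_rot: [[-0.0, 0.96, -0.281], [0.0, -0.281, -0.96], [-1.0, -0.0, -0.0]]
wrist_force: [0.6, -0.3, -0.2]
finger_gap: 0.602
time: 3.1
position: [0.1522, -0.2756, 0.2144]
tool_rot: [[-0.0, 0.723, 0.691], [0.0, 0.691, -0.723], [-1.0, 0.0, -0.0]]
wrist_force: [0.5, 0.1, 0.7]
finger_gap: 0.601
time: 4.47
position: [0.1523, -0.2756, 0.2144]
tool_rot: [[-0.0, -0.151, 0.989], [0.0, 0.989, 0.151], [-1.0, 0.0, -0.0]]
wrist_force: [-0.3, 0.5, -0.1]
finger_gap: 0.598
4.47 [ 0.1523 -0.2756  0.2144] [-0.3  0.5 -0.1] 0.598
[[-0.    -0.151  0.989]
 [ 0.     0.989  0.151]
 [-1.     0.    -0.   ]]
t 4.47 at [ 0.1523 -0.2756  0.2144] F [-0.3  0.5 -0.1] gap 0.598 shift cm [ 1.43  1.49 23.77]
turn [-1.27 -0.   -0.  ]
```

```bash
python3 -m creep '[[0.6,0.2,0.3,4.8,-0.65,0,0],[0.6,0.2,0.3,4.8,-0.62,0,0],[0.6,0.3,0.5,4.8,0,0,0],[0.6,0.3,0.5,4.8,0,0,0],[0.6,0.3,0.5,4.8,0,0,0],[0.6,0,0,0,0,0,0]]'
python3 -c "
from h import *
im,_=grab('wrist','w1');st()"
```

```text
time: 5.22
position: [0.3838, -0.1997, 0.2012]
tool_rot: [[0.0, -0.261, 0.965], [0.001, 0.965, 0.261], [-1.0, 0.001, 0.001]]
wrist_force: [-0.3, -0.5, -1.0]
finger_gap: 0.6
5.28 [ 0.3818 -0.2008  0.201 ] [-0.1  0.4 -0.6] 0.599
[[-0.001 -0.259  0.966]
 [ 0.001  0.966  0.259]
 [-1.     0.001 -0.001]]
```

View pics/w1.png

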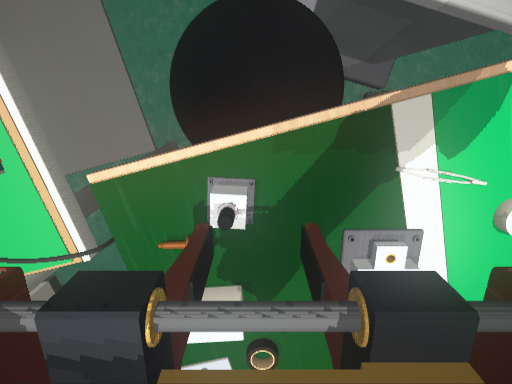

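The wrist view is unobstructed only in front of the fingers, toward the robot. The stand and pin are at about (231,203), with the base-hole ear at (390,257). I'll use depth to get the stand and pin centres.

Run:
```python
from h import *
f=load('w1');C=cloud(f)[150:270,180:280].reshape(-1,3)
near=np.hypot(C[:,0]-.43,C[:,1]+.215)<.06
for lo,hi in((.074,.09),(.040,.048),(.003,.013),(-.01,.003)):
    m=near&(C[:,2]>lo)&(C[:,2]<hi);q=C[m]
    print(lo,m.sum(),np.median(q,0).round(4))
    if m.sum()>20: print(cv2.minAreaRect((q[:,:2]*1000).astype(np.float32)))
im=f['im'][160:250,190:280];cv2.imwrite('pics/c2.png',cv2.resize(im,None,fx=6,fy=6,interpolation=cv2.INTER_CUBIC))
```

```text
0.074 213 [ 0.442  -0.2214  0.081 ]
((443.0892333984375, -221.5832977294922), (17.188888549804688, 16.506593704223633), 57.797454833984375)
0.04 830 [ 0.4358 -0.2213  0.0453]
((443.87725830078125, -221.40895080566406), (44.6288948059082, 44.050758361816406), 11.921555519104004)
0.003 850 [ 0.4237 -0.2175  0.0064]
((424.4677734375, -213.1396026611328), (97.1939697265625, 87.45608520507812), 12.499030113220215)
-0.01 3473 [ 0.4091 -0.2076  0.0009]
((431.9090270996094, -216.22720336914062), (116.64745330810547, 116.27116394042969), 15.546696662902832)
```

View pics/c2.png

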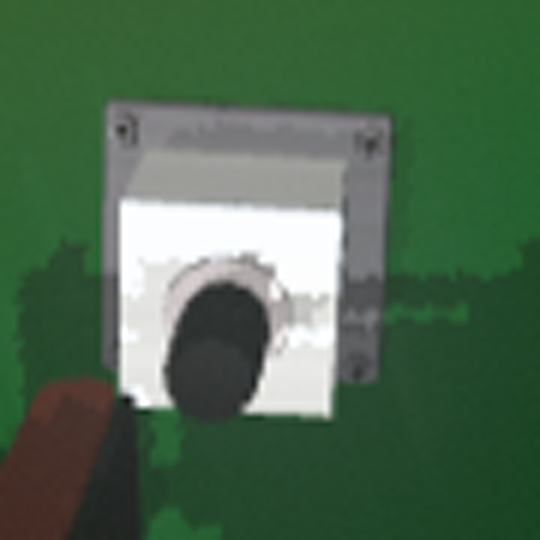

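The pin is upright at (0.4435,-0.2215), and the stand block gives the same centre. Next I'll look at the press from above.

```bash
python3 -m creep '[[0.6,-1,4,3.6,0,0,0],[0.6,-1,4,3.6,0,0,0],[0.6,-1,4,3.6,0,0,0],[0.6,-1,4,3.6,0,0,0],[0.6,-1,1.6,3.6,0,0,0],[0.6,0,0,0,0,0,0],[0.6,0,0,0,0,0,0]]'
cat > press.py <<'E'
from h import *
import sys
grab('wrist',sys.argv[1]);st();f=load(sys.argv[1]);C=cloud(f);v,u=np.mgrid[:384,:512]
N=np.array([.51,.0155]);y=np.radians(15);X=np.array([np.cos(y),np.sin(y)]);Y=np.array([-X[1],X[0]])
L=np.stack([(C[...,:2]-N)@X,(C[...,:2]-N)@Y,C[...,2]],-1)
im=f['im']
m=(np.abs(L[...,2]-.036)<.004)&(L[...,0]>-.08)&(L[...,0]<.045)&(np.abs(L[...,1])<.05)
q=L[m];r=cv2.minAreaRect((q[q[:,0]>-.038][:,:2]*1000).astype(np.float32));print('block',r,m.sum(),np.median(q[:,2]))
e=q[q[:,0]<-.046];print('ear y',e[:,1].min(),e[:,1].max(),'front x',e[:,0].min())
b=(L[...,2]<.033)&(L[...,2]>.02)&(np.hypot(L[...,0],L[...,1])<.03);print('nest floor',b.sum(),L[b].mean(0),L[b].min(0),L[b].max(0))
h=(L[...,2]<.02)&(np.hypot(L[...,0]+.058,L[...,1])<.01);print('hole px',h.sum(),u[h].mean() if h.any() else 0,v[h].mean() if h.any() else 0)
k=(L[...,2]>.06)&(np.abs(L[...,1])<.06)&(L[...,0]>.03)&(L[...,0]<.15);q=L[k];print('lid',k.sum(),q.min(0),q.max(0))
cv2.imwrite('pics/'+sys.argv[1]+'c.png',cv2.resize(im[60:260,160:360],None,fx=3,fy=3,interpolation=cv2.INTER_CUBIC))
E
python3 press.py w2
```

```text
time: 6.15
position: [0.5088, 0.0129, 0.251]
tool_rot: [[-0.002, -0.255, 0.967], [-0.001, 0.967, 0.255], [-1.0, -0.001, -0.002]]
wrist_force: [-0.8, 0.3, -0.6]
finger_gap: 0.603
6.2 [0.5088 0.0127 0.251 ] [-0.8  0.  -0.9] 0.596
[[-0.002 -0.254  0.967]
 [-0.001  0.967  0.254]
 [-1.    -0.001 -0.002]]
block ((3.821460723876953, 1.0536270141601562), (84.29243469238281, 82.31153106689453), 89.95278930664062) 3765 0.03641134754518832
ear y -0.018623394129676105 0.02064605275179325 front x -0.07289544792510086
nest floor 775 [0.00357074 0.00105789 0.02705895] [-0.019268   -0.02648452  0.02152886] [0.02427737 0.02795328 0.03299777]
hole px 50 259.5 119.36
lid 3427 [ 0.05945242 -0.04070568  0.06002054] [0.08572106 0.04337268 0.17228417]
```

View pics/w2c.png

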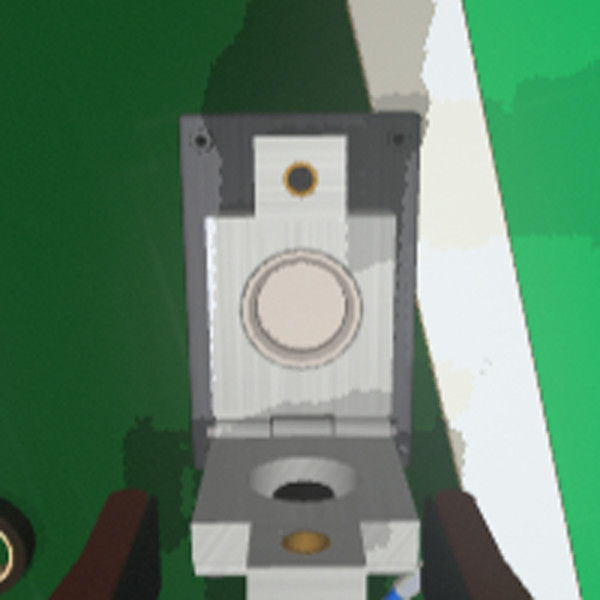

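The crop shows the nest rim centred at (301,308), the base-hole mouth at (301,179), and the lid upright behind them with its hole at (305,541).

Run:
```python
from h import *
f=load('w2')
c=lambda U,V:((U+.5)/3-.5+160,(V+.5)/3-.5+60)
n=pt(f,*c(301,308),.036);h=pt(f,*c(301,179),.036);d=n-h
print(n,h,np.linalg.norm(d),np.degrees(np.arctan2(d[1],d[0])))
a=pt(f,*c(204,217),.036);b=pt(f,*c(393,214),.036);d=b-a;print('front edge',np.linalg.norm(d),np.degrees(np.arctan2(d[1],d[0]))-90)
a=pt(f,*c(180,114),.008);b=pt(f,*c(420,113),.008);d=b-a;print('plate front',np.linalg.norm(d),np.degrees(np.arctan2(d[1],d[0]))-90)
go([.41,.225,.2],np.radians(15))
```

```text
[0.51080915 0.0168292  0.036     ] [0.45559854 0.00207785 0.036     ] 0.05714729610550959 14.959050800033065
front edge 0.08330135043477965 15.662543608622357
plate front 0.10955880862820741 14.992816606165945
t 6.2 at [0.5088 0.0127 0.251 ] F [-0.8  0.  -0.9] gap 0.596 shift cm [ 5.09 23.05 -4.15]
turn [-0.06 -0.02  0.01]
```

```bash
python3 -m creep '[[0.7,0,5.6,-0.9,0,0,0],[0.7,1,5.6,-0.8,0,0,0],[0.7,2,5.6,-0.8,0,0,0],[0.7,2,5.4,-0.8,0,0,0],[0.7,0,0.8,-0.6,0,0,0],[0.7,0,0,0,0,0,0],[0.7,0,0,0,0,0,0]]'
python3 - <<'E'
from h import *
grab('wrist','w3');st();f=load('w3');C=cloud(f)
m=(C[...,2]>.015)&(C[...,2]<.03)&(np.hypot(C[...,0]-.452,C[...,1]-.24)<.03);q=C[m];v,u=np.nonzero(m)
print(m.sum(),np.median(q,0),cv2.minEnclosingCircle((q[:,:2]*1000).astype(np.float32)),(u.min()+u.max())/2,(v.min()+v.max())/2)
u0,v0=int(u.mean()),int(v.mean());a,b=max(v0-45,0),max(u0-60,0);print(a,b)
cv2.imwrite('pics/w3c.png',cv2.resize(f['im'][a:a+90,b:b+120],None,fx=5,fy=5,interpolation=cv2.INTER_CUBIC))
E
```

```text
time: 7.08
position: [0.4146, 0.2249, 0.2019]
tool_rot: [[0.001, -0.253, 0.967], [-0.001, 0.967, 0.253], [-1.0, -0.001, 0.001]]
wrist_force: [0.1, 0.3, 0.2]
finger_gap: 0.7
7.12 [0.4146 0.2251 0.2019] [ 0.6 -0.3 -0.6] 0.701
[[ 0.001 -0.253  0.967]
 [-0.     0.967  0.253]
 [-1.    -0.001  0.001]]
606 [0.45335272 0.24115029 0.02123739] ((454.05389404296875, 241.0066375732422), 18.397497177124023) 262.5 197.0
151 202
```

View pics/w3c.png

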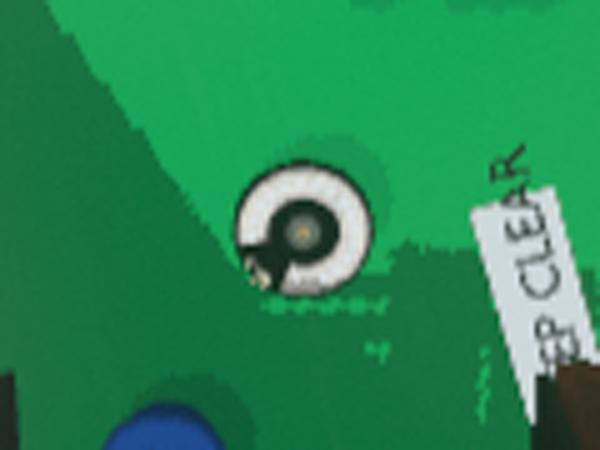

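The crop shows the real module, light ring up, centred at crop (304,229), and the label beside it lies flat. Depth puts it at (0.4538,0.241), 36.8 mm across. I'll grasp it high so the fingers stay clear of the nest rim.

```bash
python3 -c "
from h import *
go([.4537,.241,.012],np.radians(15))"
```

```text
t 7.12 at [0.4146 0.2251 0.2019] F [ 0.6 -0.3 -0.6] gap 0.701 shift cm [18.99  0.56  4.17]
turn [-0.07  0.01  0.01]
```

```bash
python3 -m creep '[[0.7,2,0.3,2.1,-0.07,0,0],[0.7,4,0.26,2.07,0,0,0],[0.7,4,0,0,0,0,0],[0.7,4,0,0,0,0,0],[0.7,3,0,0,0,0,0],[0.7,1.5,0,0,0,0,0],[0.7,0.5,0,0,0,0,0],[0.7,0,0,0,0,0,0]]'
python3 -m creep '[[0.3,0,0,0,0,0,0],[0.3,0,0,0,0,0,0],[0.3,0,0,0,0,0,0],[0.3,0,0,0,0,0,0]]' 20
python3 -c "
from h import *
go([.4537,.241,.012],np.radians(15))"
```

```text
time: 8.12
position: [0.4529, 0.2432, 0.0122]
tool_rot: [[0.001, -0.262, 0.965], [0.0, 0.965, 0.262], [-1.0, 0.0, 0.001]]
wrist_force: [-0.3, 0.5, -0.0]
finger_gap: 0.696
time: 8.62
position: [0.4523, 0.2432, 0.0117]
tool_rot: [[0.0, -0.262, 0.965], [0.0, 0.965, 0.262], [-1.0, -0.0, 0.0]]
wrist_force: [0.2, 0.0, 0.2]
finger_gap: 0.31
t 8.62 at [0.4523 0.2432 0.0117] F [0.2 0.  0.2] gap 0.31 shift cm [-0.03 -0.25  0.08]
turn [0.04 0.   0.  ]
```

```bash
python3 -m creep '[[0.2,0,0,0,0,0,0],[0.2,0,0,0,0,0,0]]'; python3 -c "
from h import *
grab('wrist','w4')"
```

```text
time: 8.88
position: [0.4522, 0.2432, 0.0115]
tool_rot: [[-0.0, -0.262, 0.965], [-0.0, 0.965, 0.262], [-1.0, -0.0, -0.0]]
wrist_force: [0.2, 0.7, 0.9]
finger_gap: 0.202
```

View pics/w4.png

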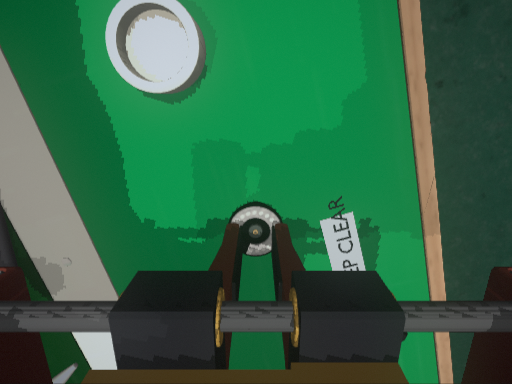

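The fingers have closed to 0.2 over the module (256,230) without gripping it, so the tips seem to sit above its top face. I'll check tip height from depth.

Run:
```python
from h import *
f=load('w4');C=cloud(f)
for v in (222,226,230,236,242,250):
    print(v,[(u,*(C[v,u]*1000).round(0).astype(int)) for u in (228,234,240,256,272,277,282)])
print(C[10:60,190:240,2].mean(), 'bench', np.median(C[150:180,240:280,2]))
```

```text
222 [(228, np.int64(461), np.int64(223), np.int64(1)), (234, np.int64(451), np.int64(227), np.int64(22)), (240, np.int64(450), np.int64(230), np.int64(21)), (256, np.int64(448), np.int64(240), np.int64(19)), (272, np.int64(444), np.int64(250), np.int64(22)), (277, np.int64(444), np.int64(253), np.int64(21)), (282, np.int64(451), np.int64(260), np.int64(0))]
226 [(228, np.int64(447), np.int64(223), np.int64(39)), (234, np.int64(446), np.int64(227), np.int64(39)), (240, np.int64(446), np.int64(230), np.int64(35)), (256, np.int64(450), np.int64(241), np.int64(21)), (272, np.int64(442), np.int64(248), np.int64(34)), (277, np.int64(440), np.int64(251), np.int64(38)), (282, np.int64(439), np.int64(253), np.int64(38))]
230 [(228, np.int64(446), np.int64(224), np.int64(44)), (234, np.int64(446), np.int64(227), np.int64(44)), (240, np.int64(447), np.int64(231), np.int64(39)), (256, np.int64(452), np.int64(241), np.int64(22)), (272, np.int64(442), np.int64(248), np.int64(40)), (277, np.int64(440), np.int64(250), np.int64(43)), (282, np.int64(438), np.int64(252), np.int64(46))]
236 [(228, np.in
[... 418 characters left out ...]
45), np.int64(228), np.int64(59)), (240, np.int64(448), np.int64(231), np.int64(52)), (256, np.int64(462), np.int64(244), np.int64(19)), (272, np.int64(448), np.int64(250), np.int64(43)), (277, np.int64(441), np.int64(250), np.int64(55)), (282, np.int64(439), np.int64(252), np.int64(58))]
250 [(228, np.int64(446), np.int64(226), np.int64(66)), (234, np.int64(445), np.int64(229), np.int64(67)), (240, np.int64(452), np.int64(233), np.int64(53)), (256, np.int64(467), np.int64(245), np.int64(21)), (272, np.int64(452), np.int64(251), np.int64(44)), (277, np.int64(442), np.int64(249), np.int64(63)), (282, np.int64(440), np.int64(251), np.int64(66))]
0.0055746760312133685 bench 0.000999082124223824
```

Run:
```python
from h import *
im,_=grab('side','s1');f=load('s1');C=cloud(f);s=ctrl.read_state();p=np.array(s['position'])
m=(np.hypot(C[...,0]-p[0],C[...,1]-p[1])<.045)&(C[...,2]<.09)
v,u=np.nonzero(m);print(u.min(),u.max(),v.min(),v.max())
for r in range(v.min(),v.max()+1):
    k=v==r;print(r,[(int(a),*(C[r,a]*1000).astype(int).tolist()) for a in u[k][::2]])
cv2.imwrite('pics/s1c.png',cv2.resize(im[v.min()-25:v.max()+15,u.min()-30:u.max()+30],None,fx=8,fy=8,interpolation=cv2.INTER_CUBIC)[:600,:800])
```

```text
226 251 163 193
163 [(233, 434, 257, 88)]
164 [(233, 433, 252, 86), (235, 440, 252, 86)]
165 [(233, 434, 255, 82), (235, 440, 250, 83)]
166 [(233, 433, 254, 79), (235, 440, 252, 79), (237, 445, 223, 88), (239, 452, 221, 88), (241, 458, 226, 87)]
167 [(233, 434, 256, 75), (235, 440, 252, 76), (237, 445, 221, 85), (239, 452, 220, 85), (241, 458, 225, 83)]
168 [(233, 434, 259, 70), (235, 440, 251, 73), (237, 445, 222, 81), (239, 452, 222, 81), (241, 458, 222, 81)]
169 [(233, 433, 255, 68), (235, 440, 251, 69), (237, 445, 218, 79), (239, 452, 221, 78), (241, 459, 226, 76)]
170 [(233, 433, 256, 64), (235, 440, 249, 66), (237, 445, 222, 74), (239, 452, 225, 73), (241, 459, 229, 72)]
171 [(233, 433, 254, 61), (235, 440, 251, 62), (237, 445, 225, 70), (239, 452, 225, 70), (241, 458, 224, 70)]
172 [(233, 433, 255, 57), (235, 440, 249, 59), (237, 445, 223, 67), (239, 452, 225, 66), (241, 459, 227, 66)]
173 [(233, 433, 254, 54), (235, 440, 253, 54), (237, 445, 222, 64), (239, 452, 228, 62), (241, 459, 231, 61)]
174 [(233, 433, 253, 51), (235, 440, 251, 51), (237, 445, 226, 60), (239, 452, 229, 
[... 2278 characters left out ...]
, 1), (236, 442, 229, 2), (238, 449, 230, 2), (240, 455, 231, 1), (242, 462, 227, 2), (244, 469, 227, 2), (246, 475, 227, 2), (248, 482, 230, 1), (250, 489, 227, 2)]
191 [(227, 412, 223, 1), (229, 418, 225, 1), (231, 425, 223, 1), (233, 431, 222, 1), (235, 438, 222, 1), (237, 445, 222, 1), (239, 451, 220, 2), (241, 458, 220, 1), (243, 465, 219, 2), (245, 472, 221, 1), (247, 478, 220, 1), (249, 484, 215, 3)]
192 [(229, 418, 214, 1), (231, 425, 214, 1), (233, 431, 209, 3), (235, 438, 212, 1), (237, 444, 210, 2), (239, 451, 208, 3), (241, 458, 212, 1), (243, 464, 214, 0), (245, 470, 205, 3), (247, 478, 215, 0)]
193 [(235, 437, 202, 2), (237, 444, 201, 2), (239, 450, 201, 2), (242, 460, 203, 1)]
```

View pics/s1c.png

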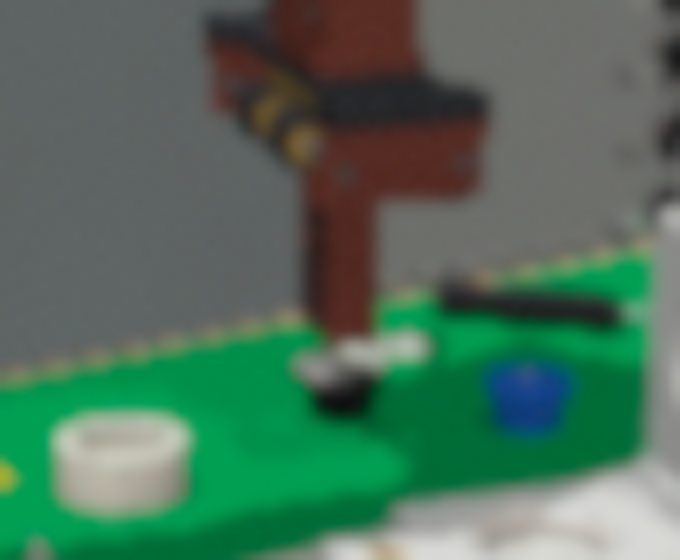

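The side view confirms it: the finger tips are at z≈0.035 while the TCP reads 0.0115. I'll check whether that offset changes with opening, using the pictures I already have.

Run:
```python
from h import *
M=np.array(ctrl.camera_params('wrist')['mount'])
for n in('w1','w2','w3','w4'):
    f=load(n);fx,fy,cx,cy=f['k'];v,u=np.mgrid[:384,:512];d=f['d']
    P=np.stack([(u-cx)/fx*d,(v-cy)/fy*d,d],-1)@M[:3,:3].T+M[:3,3]
    m=(np.abs(P[...,1])<.06)&(np.abs(P[...,2])<.03)&(P[...,0]<(.0 if n!='w4' else -.015))&(d>0)&(v<262)
    q=P[m];print(n,m.sum(),'tip x max',np.sort(q[:,0])[-8:].round(4),'y+',q[q[:,1]>0][:,1].min().round(4),'y-',q[q[:,1]<0][:,1].max().round(4),'z',np.percentile(q[:,2],[1,50,99]).round(3))
```

```text
w1 1966 tip x max [-0.0223 -0.0223 -0.0223 -0.0221 -0.0217 -0.0216 -0.0214 -0.0206] y+ 0.0246 y- -0.0275 z [-0.011 -0.01   0.009]
w2 1960 tip x max [-0.0221 -0.022  -0.022  -0.0219 -0.0219 -0.0216 -0.0214 -0.0211] y+ 0.0246 y- -0.0275 z [-0.011 -0.01   0.009]
w3 2055 tip x max [-0.0219 -0.0219 -0.0218 -0.0218 -0.0217 -0.0216 -0.0213 -0.0211] y+ 0.029 y- -0.0318 z [-0.011 -0.01   0.009]
w4 1573 tip x max [-0.0229 -0.0229 -0.0228 -0.0228 -0.0225 -0.0221 -0.0219 -0.0215] y+ 0.0074 y- -0.0102 z [-0.011 -0.01   0.005]
```

The tips sit 22 mm behind the reported TCP at every opening, so I'll plan with the tip position measured in the camera.

```bash
sed -i "s/p=np.array(s\['position'\])\n//" h.py
python3 - <<'E'
s=open('h.py').read()
s=s.replace("T=np.array(s['tool_rot']);p=np.array(s['position'])\n    print('t'","T=np.array(s['tool_rot']);p=np.array(s['position'])+T@E\n    print('t'")
s=s.replace("def go(","E=np.array([-.022,-.0014,-.001])  # measured finger tips in the tool frame\ndef go(")
open('h.py','w').write(s)
E
python3 -m creep '[[0.7,0,0,0,0,0,0],[0.7,0,0,0,0,0,0],[0.7,0,0,0,0,0,0]]'
python3 -c "
from h import *
go([.4537,.241,.012],np.radians(15))"
```

```text
time: 9.35
position: [0.4522, 0.2432, 0.0116]
tool_rot: [[0.0, -0.262, 0.965], [-0.0, 0.965, 0.262], [-1.0, -0.0, 0.0]]
wrist_force: [0.4, 0.3, 0.0]
finger_gap: 0.503
t 9.35 at [0.4516 0.2416 0.0336] F [0.4 0.3 0. ] gap 0.503 shift cm [ 2.16 -0.11  0.18]
turn [0.04 0.   0.  ]
```

```bash
python3 -m creep '[[0.7,0,-0.1,0.2,0,0,0],[0.7,0,0,0,0,0,0],[0.7,1.2,0,0,0,0,0],[0.7,0.9,0,0,0,0,0],[0.7,0,0,0,0,0,0]]'
python3 -m creep '[[0.3,0,0,0,0,0,0],[0.3,0,0,0,0,0,0],[0.3,0,0,0,0,0,0],[0.3,0,0,0,0,0,0],[0.3,0,0,0,0,0,0]]' 20
python3 -c "
from h import *
go([.4537,.241,.012],np.radians(15))"
```

```text
time: 9.98
position: [0.4536, 0.2423, -0.0106]
tool_rot: [[-0.002, -0.263, 0.965], [-0.001, 0.965, 0.263], [-1.0, -0.001, -0.002]]
wrist_force: [0.0, 0.7, 0.3]
finger_gap: 0.7
time: 10.6
position: [0.4546, 0.2428, -0.0092]
tool_rot: [[0.0, -0.262, 0.965], [0.0, 0.965, 0.262], [-1.0, 0.0, 0.0]]
wrist_force: [-0.1, 0.1, 2.0]
finger_gap: 0.407
t 10.6 at [0.454  0.2412 0.0128] F [-0.1  0.1  2. ] gap 0.407 shift cm [ 0.08 -0.01 -0.04]
turn [ 0.04  0.   -0.  ]
```

Gripped, at a gap of 0.407 (35.8 mm). Now I'll lift it and carry it over the nest.

```bash
python3 -m creep '[[0.3,-1.5,0,0,0,0,0],[0.3,-3,0,0,0,0,0],[0.3,-3,0,0,0,0,0],[0.3,-2.5,0,0,0,0,0],[0.3,0,0,0,0,0,0]]'
python3 -c "
from h import *
go([.5107,.0167,.11],np.radians(15))"
```

```text
time: 11.22
position: [0.4558, 0.2435, 0.0929]
tool_rot: [[0.004, -0.262, 0.965], [0.002, 0.965, 0.262], [-1.0, 0.001, 0.004]]
wrist_force: [0.2, 0.6, -0.4]
finger_gap: 0.407
t 11.22 at [0.4551 0.2419 0.1149] F [ 0.2  0.6 -0.4] gap 0.407 shift cm [  0.47 -23.19  -0.54]
turn [ 0.04  0.05 -0.01]
```

```bash
python3 -m creep '[[0.3,0,-3,-0.1,0,0,0],[0.3,0,-5,-0.1,0,0,0],[0.3,0,-5,-0.1,0,0,0],[0.3,0,-5,-0.1,0,0,0],[0.3,0.2,-4,-0.1,0,0,0],[0.3,0.3,-1.2,0,0,0,0],[0.3,0,0,0,0,0,0],[0.3,0,0,0,0,0,0]]'
python3 -c "
from h import *
go([.5107,.0167,.05],np.radians(15))"
```

```text
time: 12.22
position: [0.51, 0.0196, 0.0854]
tool_rot: [[-0.0, -0.265, 0.964], [0.001, 0.964, 0.265], [-1.0, 0.001, -0.0]]
wrist_force: [-1.0, 0.4, 0.3]
finger_gap: 0.406
t 12.22 at [0.5094 0.018  0.1074] F [-1.   0.4  0.3] gap 0.406 shift cm [ 5.74 -0.16  0.09]
turn [ 0.07 -0.   -0.01]
```

```bash
python3 -m creep '[[0.3,2.5,-0.15,0.1,0,0,0],[0.3,2.5,0,0,0,0,0],[0.3,0.5,0,0,0,0,0],[0.3,0,0,0,0,0,0],[0.3,0,0,0,0,0,0]]'
python3 -c "
from h import *
go([.5107,.0167,.039],np.radians(15))"
python3 -m creep '[[0.3,0.4,0,0,0,0,0],[0.3,0.4,0,0,0,0,0],[0.3,0.4,0,0,0,0,0],[0.3,0.1,0,0,0,0,0],[0.3,0,0,0,0,0,0]]'
python3 -c "
from h import *
go([.5107,.0167,.039],np.radians(15))"
```

```text
time: 12.85
position: [0.5125, 0.0169, 0.0315]
tool_rot: [[0.002, -0.263, 0.965], [0.0, 0.965, 0.263], [-1.0, -0.0, 0.002]]
wrist_force: [0.3, -0.2, -0.3]
finger_gap: 0.403
t 12.85 at [0.5119 0.0153 0.0535] F [ 0.3 -0.2 -0.3] gap 0.403 shift cm [ 1.45  0.17 -0.08]
turn [0.05 0.02 0.  ]
time: 13.48
position: [0.5117, 0.0164, 0.0174]
tool_rot: [[-0.0, -0.262, 0.965], [-0.0, 0.965, 0.262], [-1.0, 0.0, -0.0]]
wrist_force: [0.7, 0.3, -0.9]
finger_gap: 0.409
t 13.47 at [0.5111 0.0147 0.0394] F [ 0.7  0.3 -0.9] gap 0.409 shift cm [0.04 0.2  0.01]
turn [ 0.04 -0.   -0.  ]
```

```bash
python3 -m creep '[[0.3,0,0.15,0,0,0,0],[0.3,0.15,0,0,0,0,0],[0.3,0,0,0,0,0,0]]'
python3 -c "
from h import *
go([.5107,.0167,.039],np.radians(15))"
python3 -m creep '[[0.55,0,0,0,0,0,0],[0.55,0,0,0,0,0,0],[0.55,0,0,0,0,0,0]]'
python3 -m creep '[[0.55,-2,0,0,0,0,0],[0.55,-4,0,0,0,0,0],[0.55,-6,0,0,0,0,0],[0.55,-6,0,1,0,0,0],[0.55,-3,0,2,0,0,0],[0.1,0,0,2,0,0,0],[0.1,0,0,0,0,0,0]]'
cat > mod.py <<'E'
from h import *
import sys
grab('wrist',sys.argv[1]);f=load(sys.argv[1]);C=cloud(f)
N=np.array([.5107,.0167]);X=np.array([np.cos(np.radians(15)),np.sin(np.radians(15))]);Y=np.array([-X[1],X[0]])
L=np.stack([(C[...,:2]-N)@X,(C[...,:2]-N)@Y,C[...,2]],-1)
m=(np.hypot(L[...,0],L[...,1])<.024)&(L[...,2]>.041)&(L[...,2]<.06);q=L[m]
print(m.sum(),'z',np.percentile(q[:,2],[5,25,50,75,95]).round(4),cv2.minEnclosingCircle((q[q[:,2]>.044][:,:2]*1000).astype(np.float32)))
A=np.c_[q[:,:2],np.ones(len(q))];print('tilt',np.linalg.lstsq(A,q[:,2],rcond=None)[0])
k=(np.abs(L[...,1])<.06)&(np.abs(L[...,2]-.036)<.003)&(np.abs(L[...,0])<.05);print('block top',np.median(L[k][:,2]),'y',np.percentile(L[k][:,1],[.5,99.5]))
k=(L[...,2]>.06)&(np.abs(L[...,1])<.06)&(L[...,0]>.03)&(L[...,0]<.15);q=L[k];print('lid',k.sum(),q.min(0).round(3),q.max(0).round(3))
b=q[(q[:,2]>.08)&(q[:,2]<.16)&(np.abs(q[:,1])>.025)]
if len(b)>50: print('face x-z fit',np.polyfit(b[:,2],b[:,0],1))
cv2.imwrite(f'pics/{sys.argv[1]}c.png',cv2.resize(f['im'][60:260,160:360],None,fx=3,fy=3))
E
python3 mod.py w5; python3 -c "
from h import *
st();go([.5107,.0167,.039],np.radians(15))"
```

```text
time: 13.85
position: [0.5116, 0.0181, 0.0168]
tool_rot: [[0.0, -0.263, 0.965], [-0.0, 0.965, 0.263], [-1.0, -0.0, 0.0]]
wrist_force: [-2.7, 0.7, 7.2]
finger_gap: 0.407
t 13.85 at [0.511  0.0165 0.0388] F [-2.7  0.7  7.2] gap 0.407 shift cm [-0.02  0.03 -0.03]
turn [0.04 0.   0.  ]
time: 14.22
position: [0.5114, 0.0178, 0.016]
tool_rot: [[-0.0, -0.262, 0.965], [-0.0, 0.965, 0.262], [-1.0, -0.0, -0.0]]
wrist_force: [0.2, 1.6, 0.1]
finger_gap: 0.552
time: 15.1
position: [0.5603, 0.0313, 0.226]
tool_rot: [[0.0, -0.263, 0.965], [0.001, 0.965, 0.263], [-1.0, 0.0, 0.0]]
wrist_force: [-1.2, -0.0, -0.2]
finger_gap: 0.366
739 z [0.0446 0.0464 0.0473 0.0481 0.049 ] ((0.31544849276542664, -0.35484588146209717), 18.27359962463379)
tilt [ 0.0068621  -0.00182689  0.04712711]
block top 0.03640917074864081 y [-0.04153999  0.04162017]
lid 18100 [ 0.03 -0.06  0.06] [0.085 0.06  0.359]
face x-z fit [0.24963502 0.03468573]
15.15 [0.5592 0.031  0.2255] [-0.6 -0.8 -0.2] 0.316
[[-0.001 -0.263  0.965]
 [ 0.     0.965  0.263]
 [-1.     0.    -0.001]]
t 15.15 at [0.5586 0.0294 0.2475] F [-0.6 -0.8 -0.2] gap 0.316 shift cm [20.85  0.03 -4.93]
turn [ 0.05 -0.01 -0.  ]
```

The module is seated: its top is 11 mm above the block, it is within 0.5 mm of centre, and it isn't tilted. Next I'll go behind the lid with the fingers shut.

```bash
cat >> h.py <<'E'
N0=np.array([.5107,.0167]);X0=np.array([np.cos(np.radians(15)),np.sin(np.radians(15))])
def tip():
    s=ctrl.read_state();p=np.array(s['position'])+np.array(s['tool_rot'])@E
    d=p[:2]-N0;print('t',round(s['time'],2),'press X %.1f Y %.1f z %.1f mm'%(d@X0*1e3,(-d[0]*X0[1]+d[1]*X0[0])*1e3,p[2]*1e3),'F',np.round(s['wrist_force'],1),'gap',round(s['finger_gap'],3))
E
python3 -m creep '[[0,0,0,3,0,0,0],[0,0,0,4,0,0,0],[0,0,0,1,0,0,0],[0,2,0,0,0,0,0],[0,4,0,0,0,0,0],[0,4,0,0,0,0,0],[0,0.8,0,0,0,0,0],[0,0,0,0,0,0,0]]'
python3 -c "
from h import *
tip()"
```

```text
time: 16.15
position: [0.636, 0.0516, 0.118]
tool_rot: [[-0.001, -0.262, 0.965], [-0.0, 0.965, 0.262], [-1.0, 0.0, -0.001]]
wrist_force: [0.3, 0.6, 0.5]
finger_gap: 0.004
t 16.15 press X 129.1 Y -0.1 z 140.0 mm F [0.3 0.6 0.5] gap 0.004
```

```bash
python3 -m creep '[[0,0,0,-1.5,0,0,0],[0,0,0,-1.5,0,0,0],[0,0,0,-1,0,0,0],[0,0,0,-1,0,0,0],[0,0,0,-1,0,0,0],[0,0,0,-1,0,0,0],[0,0,0,-1,0,0,0],[0,0,0,-1,0,0,0],[0,0,0,-1,0,0,0],[0,0,0,-1,0,0,0],[0,0,0,-1,0,0,0]]'
python3 -c "
from h import *
tip()"
```

```text
time: 17.52
position: [0.5203, 0.0203, 0.118]
tool_rot: [[-0.0, -0.262, 0.965], [-0.0, 0.965, 0.262], [-1.0, 0.0, -0.0]]
wrist_force: [2.0, 0.3, -1.0]
finger_gap: 0.002
t 17.52 press X 9.2 Y -0.4 z 140.0 mm F [ 2.   0.3 -1. ] gap 0.002
```

```bash
python3 -m creep '[[0,0,0,-1.1,0,0,0],[0,0.4,0,-1.1,0,0,0],[0,1.1,0,-1.1,0,0,0],[0,1.3,0,-1.2,0,0,0],[0,1.4,0,-0.9,0,0,0],[0,1.5,0,-0.7,0,0,0],[0,1.1,0,-0.4,0,0,0],[0,0.9,0,-0.2,0,0,0],[0,0,0,0,0,0,0]]'
python3 -c "
from h import *
tip()"
python3 -m creep '[[0,0.3,0,0,0,0,0],[0,0.3,0,0,0,0,0],[0,0,0,0,0,0,0]]'
python3 -c "
from h import *
tip()"
```

```text
time: 18.65
position: [0.4559, 0.0028, 0.0405]
tool_rot: [[-0.001, -0.262, 0.965], [0.0, 0.965, 0.262], [-1.0, 0.0, -0.001]]
wrist_force: [-0.4, 0.7, 0.3]
finger_gap: 0.008
t 18.65 press X -57.5 Y -0.6 z 62.5 mm F [-0.4  0.7  0.3] gap 0.008
time: 19.02
position: [0.4564, 0.0029, 0.035]
tool_rot: [[-0.0, -0.262, 0.965], [-0.0, 0.965, 0.262], [-1.0, -0.0, -0.0]]
wrist_force: [-1.0, 0.1, -0.5]
finger_gap: 0.005
t 19.02 press X -57.1 Y -0.7 z 57.0 mm F [-1.   0.1 -0.5] gap 0.005
```

```bash
python3 -m creep '[[0,-1,0,-0.5,0,0,0],[0,-4,0,-2,0,0,0],[0,-5,0,0,0,0,0],[0,-5,0,3,0,0,0],[0,-2,0,5,0,0,0],[0,0,0,0,0,0,0],[0,0,0,0,0,0,0]]'
python3 -c "
from h import *
tip();grab('wrist','w6');f=load('w6');C=cloud(f)
d=C[...,:2]-N0;X=d@X0;Y=-d[...,0]*X0[1]+d[...,1]*X0[0];Z=C[...,2]
for lo in range(-80,70,10):
    m=(X>lo/1e3)&(X<lo/1e3+.01)&(np.abs(Y)<.018)&(np.abs(Y)>.008)&(Z<.17)
    print(lo,m.sum(),(np.percentile(Z[m],[10,50,90])*1e3).round(1) if m.sum() else '')
cv2.imwrite('pics/w6c.png',cv2.resize(f['im'][40:260,140:380],None,fx=2.5,fy=2.5))"
```

```text
time: 19.9
position: [0.5084, 0.0171, 0.2047]
tool_rot: [[-0.001, -0.263, 0.965], [-0.0, 0.965, 0.263], [-1.0, 0.0, -0.001]]
wrist_force: [-0.0, -0.2, 0.8]
finger_gap: 0.002
t 19.9 press X -3.1 Y -0.4 z 226.7 mm F [-0.  -0.2  0.8] gap 0.002
-80 167 [ 8.  35.6 60.4]
-70 178 [58.6 59.5 60.5]
-60 161 [57.8 58.7 59.8]
-50 162 [57.1 58.  59.2]
-40 179 [59.4 65.2 66.2]
-30 162 [63.6 64.7 65.7]
-20 160 [63.1 64.1 65. ]
-10 153 [62.4 63.7 71.5]
0 147 [61.8 63.6 72. ]
10 123 [60.7 61.9 63. ]
20 135 [60.2 61.1 62. ]
30 129 [59.6 60.3 61.2]
40 121 [58.8 59.5 60.5]
50 57 [47.8 50.2 59.6]
60 29 [38.9 41.  47.1]
```

View pics/w6c.png

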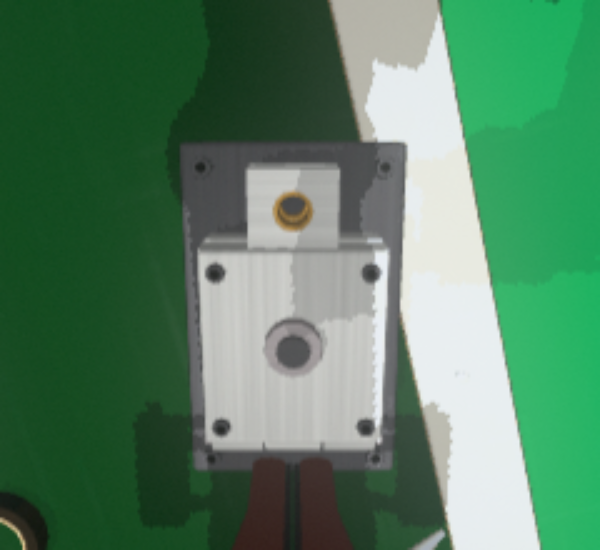

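The lid is down at about 0.07 rad, resting on the pad. Its hole is at crop (293,210).

Run:
```python
from h import *
f=load('w6')
def loc(p): d=p[:2]-N0;return p.round(4),(d@X0).round(4),(-d[0]*X0[1]+d[1]*X0[0]).round(4)
c=lambda U,V:((U+.5)/2.5-.5+140,(V+.5)/2.5-.5+40)
print('lid hole',loc(pt(f,*c(293,210),.058)))
# ear edges
print('ear edges',loc(pt(f,*c(246,215),.058)),loc(pt(f,*c(339,215),.058)))
print('plate corners',loc(pt(f,*c(180,144),.008)),loc(pt(f,*c(406,144),.008)))
print('lid block y',loc(pt(f,*c(200,300),.064)),loc(pt(f,*c(387,300),.064)))
st();go([.4435,-.2215,.15],np.radians(15))
```

```text
lid hole (array([0.4566, 0.0021, 0.058 ]), np.float64(-0.0561), np.float64(-0.0001))
ear edges (array([ 0.464 , -0.0171,  0.058 ]), np.float64(-0.0538), np.float64(-0.0206)) (array([0.4534, 0.022 , 0.058 ]), np.float64(-0.054), np.float64(0.0199))
plate corners (array([ 0.4445, -0.0583,  0.008 ]), np.float64(-0.0834), np.float64(-0.0553)) (array([0.4155, 0.0482, 0.008 ]), np.float64(-0.0838), np.float64(0.055))
lid block y (array([ 0.5046, -0.0275,  0.064 ]), np.float64(-0.0174), np.float64(-0.0411)) (array([0.4828, 0.0524, 0.064 ]), np.float64(-0.0177), np.float64(0.0417))
19.95 [0.5079 0.0169 0.2044] [-0.6  0.7  0.5] 0.001
[[-0.002 -0.262  0.965]
 [-0.     0.965  0.262]
 [-1.     0.    -0.002]]
t 19.95 at [0.5074 0.0153 0.2264] F [-0.6  0.7  0.5] gap 0.001 shift cm [  7.66 -21.17 -12.36]
turn [ 0.04 -0.02 -0.  ]
```

The lid hole matches the geometry, within 0.6 mm in X and 0.1 mm in Y. Now the pin.

```bash
python3 -m creep '[[0.5,0,-4,-2.4,0,0,0],[0.5,1,-4.3,-2.5,0,0,0],[0.5,1.5,-4.3,-2.5,0,0,0],[0.5,1.5,-4.3,-2.5,0,0,0],[0.5,1.5,-3.8,-2.2,0,0,0],[0.5,1.5,-0.5,-0.3,0,0,0],[0.5,0,0,0,0,0,0],[0.5,0,0,0,0,0,0]]'
python3 - <<'E'
from h import *
grab('wrist','w7')
f=load('w7');C=cloud(f)[:,150:360].reshape(-1,3);near=np.hypot(C[:,0]-.443,C[:,1]+.221)<.04
for lo,hi in((.074,.086),(.040,.048)):
    q=C[near&(C[:,2]>lo)&(C[:,2]<hi)];print(len(q),np.median(q,0).round(4),cv2.minAreaRect((q[:,:2]*1000).astype(np.float32)) if len(q)>9 else '')
go([.4435,-.2215,.051],np.radians(15))
E
```

```text
time: 20.95
position: [0.4459, -0.2182, 0.1354]
tool_rot: [[0.0, -0.265, 0.964], [0.0, 0.964, 0.265], [-1.0, 0.0, 0.001]]
wrist_force: [0.6, 0.2, 0.3]
finger_gap: 0.501
360 [ 0.4424 -0.2218  0.081 ] ((443.145751953125, -221.71910095214844), (16.93094253540039, 17.253938674926758), 15.505730628967285)
1407 [ 0.4377 -0.2245  0.0454] ((443.975830078125, -221.38002014160156), (44.824951171875, 44.04429244995117), 11.977900505065918)
t 21.0 at [ 0.4456 -0.22    0.1576] F [-0.5  0.8  0.8] gap 0.503 shift cm [10.66 -0.09 -0.25]
turn [0.07 0.01 0.  ]
```

```bash
python3 -m creep '[[0.5,2,-0.1,-0.25,0.07,0,0],[0.5,3,0,0,0,0,0],[0.5,2,0,0,0,0,0],[0.5,2,0,0,0,0,0],[0.5,1,0,0,0,0,0],[0.5,0.6,0,0,0,0,0],[0.5,0,0,0,0,0,0],[0.5,0,0,0,0,0,0]]'
python3 -c "
from h import *
go([.4435,-.2215,.051],np.radians(15))"
python3 -m creep '[[0.0,0,0,0,0,0,0],[0.0,0,0,0,0,0,0],[0.0,0,0,0,0,0,0],[0.0,0,0,0,0,0,0],[0.0,0,0,0,0,0,0]]' 40
python3 -c "
from h import *
go([.4435,-.2215,.051],np.radians(15))"
```

```text
time: 22.0
position: [0.4438, -0.2216, 0.0297]
tool_rot: [[0.001, -0.256, 0.967], [-0.0, 0.967, 0.256], [-1.0, -0.001, 0.001]]
wrist_force: [1.4, -0.3, 0.0]
finger_gap: 0.502
t 22.0 at [ 0.4432 -0.2232  0.0517] F [ 1.4 -0.3  0. ] gap 0.502 shift cm [0.07 0.16 0.07]
turn [-0.03  0.01  0.01]
time: 22.62
position: [0.4434, -0.2214, 0.0292]
tool_rot: [[0.0, -0.256, 0.967], [-0.0, 0.967, 0.256], [-1.0, -0.0, 0.0]]
wrist_force: [-0.7, 1.3, 3.4]
finger_gap: 0.193
t 22.62 at [ 0.4427 -0.223   0.0512] F [-0.7  1.3  3.4] gap 0.193 shift cm [0.02 0.13 0.11]
turn [-0.03  0.    0.  ]
```

```bash
python3 -m creep '[[0.0,-1,0,0,0,0,0],[0.0,-2,0,0,0,0,0],[0.0,-3,0,0,0,0,0],[0.0,-3,0,0,0,0,0],[0.0,-2,0,0,0,0,0],[0.0,0,0,0,0,0,0],[0.0,0,0,0,0,0,0]]'
cat > pin.py <<'E'
from h import *
import sys
M=np.array(ctrl.camera_params('wrist')['mount']);n=sys.argv[1];grab('wrist',n);tip()
f=load(n);fx,fy,cx,cy=f['k'];v,u=np.mgrid[:384,:512];d=f['d']
P=np.stack([(u-cx)/fx*d,(v-cy)/fy*d,d],-1)@M[:3,:3].T+M[:3,3]
m=(np.abs(P[...,1])<.03)&(np.abs(P[...,2])<.03)&(P[...,0]>-.03)&(P[...,0]<.04)&(d>0)
for a in np.arange(-.024,.034,.004):
    k=m&(P[...,0]>=a)&(P[...,0]<a+.004)
    if k.sum()>3: q=P[k];print('x %.0f n %d y %.1f..%.1f mid %.1f  z %.1f..%.1f'%(a*1e3,k.sum(),q[:,1].min()*1e3,q[:,1].max()*1e3,(q[:,1].min()+q[:,1].max())*500,q[:,2].min()*1e3,q[:,2].max()*1e3))
cv2.imwrite(f'pics/{n}c.png',cv2.resize(f['im'][130:280,180:340],None,fx=4,fy=4,interpolation=cv2.INTER_CUBIC))
E
python3 pin.py w8
```

```text
time: 23.5
position: [0.4427, -0.2214, 0.1384]
tool_rot: [[-0.001, -0.256, 0.967], [0.0, 0.967, 0.256], [-1.0, 0.0, -0.001]]
wrist_force: [-0.4, -0.2, -1.4]
finger_gap: 0.196
t 23.55 press X -128.4 Y -213.6 z 160.2 mm F [-0.5 -0.3 -1.4] gap 0.196
x -24 n 241 y -18.1..14.2 mid -1.9  z -12.6..-0.9
x -20 n 163 y -12.0..9.2 mid -1.4  z -12.7..-1.8
x 0 n 7 y -3.1..0.3 mid -1.4  z -4.7..-4.1
x 4 n 22 y -5.2..2.4 mid -1.4  z -4.7..-2.5
x 8 n 30 y -5.9..3.2 mid -1.4  z -4.8..-1.1
x 12 n 7 y -6.0..3.2 mid -1.4  z -4.5..-1.1
```

View pics/w8c.png

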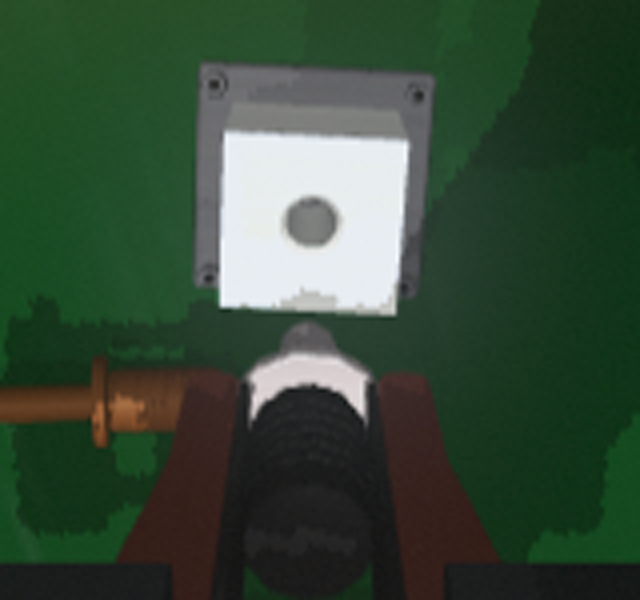

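The crop shows the pin held upright and centred between the fingers, with the collar just below the tips and its axis at tool y −1.4, z +0.3 mm. The brown look-alike is untouched at the left. I'll carry the pin over the lid hole.

```bash
python3 -c "
from h import *
p=N0+X0*(-.0586);print(p)
go([*p,.125],np.radians(15))"
```

```text
[0.45409675 0.0015332 ]
t 23.55 at [ 0.442  -0.2228  0.1602] F [-0.5 -0.3 -1.4] gap 0.196 shift cm [ 3.53 21.37  6.93]
turn [-0.03 -0.01 -0.01]
```

```bash
python3 -m creep '[[0,0,2.5,0.8,-0.03,0,0],[0,0,4.5,1.5,0,0,0],[0,0,4.5,1.5,0,0,0],[0,0.5,4.5,1.5,0,0,0],[0,1.5,3.5,1.1,0,0,0],[0,1.5,1.9,0.5,0,0,0],[0,0,0,0,0,0,0],[0,0,0,0,0,0,0],[0,0,0,0,0,0,0]]'
python3 -c "
from h import *
p=N0+X0*(-.0586);tip()
go([*p,.105],np.radians(15))"
python3 pin.py w9 | grep -v '^x'
python3 - <<'E'
from h import *
f=load('w9');C=cloud(f);d=C[...,:2]-N0;X=d@X0;Y=-d[...,0]*X0[1]+d[...,1]*X0[0];Z=C[...,2]
m=(Z>.05)&(Z<.07)&(X<-.045)&(X>-.09)&(np.abs(Y)<.04);print(m.sum(),np.percentile(Y[m],[.5,99.5]),X[m].min(),np.median(Z[m]))
E
```

```text
time: 24.68
position: [0.4549, 0.0018, 0.1044]
tool_rot: [[0.001, -0.257, 0.966], [-0.0, 0.966, 0.257], [-1.0, -0.001, 0.0]]
wrist_force: [-1.2, -0.1, -0.5]
finger_gap: 0.197
t 24.68 press X -58.7 Y -1.3 z 126.4 mm F [-1.2 -0.1 -0.5] gap 0.197
t 24.68 at [4.543e-01 2.000e-04 1.264e-01] F [-1.2 -0.1 -0.5] gap 0.197 shift cm [2.14 0.13 0.01]
turn [-0.02  0.    0.01]
t 24.73 press X -58.7 Y -1.2 z 126.4 mm F [-0.2 -0.2 -1.9] gap 0.199
1594 [-0.02025962  0.0194476 ] -0.07442592196272596 0.05893338802632865
```

```bash
python3 -m creep '[[0,1,0.13,0,0,0,0],[0,1,0,0,0,0,0],[0,0.8,0,0,0,0,0],[0,0.6,0,0,0,0,0],[0,0.4,0,0,0,0,0],[0,0,0,0,0,0,0]]'
python3 -c "
from h import *
tip()"
```

```text
time: 25.48
position: [0.4546, 0.0043, 0.0659]
tool_rot: [[0.0, -0.259, 0.966], [0.0, 0.966, 0.259], [-1.0, -0.0, 0.0]]
wrist_force: [1.9, -1.1, -0.6]
finger_gap: 0.197
t 25.48 press X -58.4 Y 1.2 z 87.9 mm F [ 1.9 -1.1 -0.6] gap 0.197
```

```bash
python3 -m creep '[[0,0,-0.1,0,0,0,0],[0,0.4,0,0,0,0,0],[0,0.3,0,0,0,0,0],[0,0.3,0,0,0,0,0],[0,0,0,0,0,0,0]]'
python3 -c "
from h import *
tip()"
```

```text
time: 26.1
position: [0.4545, 0.0034, 0.0558]
tool_rot: [[-0.0, -0.259, 0.966], [0.0, 0.966, 0.259], [-1.0, 0.0, -0.0]]
wrist_force: [0.4, 0.6, -0.8]
finger_gap: 0.198
t 26.1 press X -58.8 Y 0.3 z 77.8 mm F [ 0.4  0.6 -0.8] gap 0.198
```

```bash
python3 -m creep '[[0,0.3,0,0,0,0,0],[0,0.3,0,0,0,0,0],[0,0.3,0,0,0,0,0],[0,0.2,0,0,0,0,0],[0,0,0,0,0,0,0]]'
python3 -c "
from h import *
tip()"
```

```text
time: 26.72
position: [0.4545, 0.0033, 0.0449]
tool_rot: [[-0.0, -0.259, 0.966], [-0.0, 0.966, 0.259], [-1.0, -0.0, -0.0]]
wrist_force: [2.3, -0.2, -2.3]
finger_gap: 0.195
t 26.73 press X -58.7 Y 0.2 z 66.9 mm F [ 2.3 -0.2 -2.3] gap 0.195
```

It has entered the lower hole with low side forces. Next I'll press down until the press shuts, with a firmer grip.

```bash
python3 -m creep '[[0,0.2,0,0,0,0,0],[0,0.2,0,0,0,0,0],[0,0.2,0,0,0,0,0],[0,0.2,0,0,0,0,0],[0,0,0,0,0,0,0]]' 55
python3 -c "
from h import *
tip()"
python3 -m creep '[[0,0.2,0,0,0,0,0],[0,0.2,0,0,0,0,0],[0,0,0,0,0,0,0],[0,0,0,0,0,0,0]]'
python3 -c "
from h import *
tip()"
```

```text
time: 27.35
position: [0.4546, 0.0032, 0.0371]
tool_rot: [[0.0, -0.259, 0.966], [-0.0, 0.966, 0.259], [-1.0, -0.0, -0.0]]
wrist_force: [0.5, -1.5, 3.0]
finger_gap: 0.191
t 27.35 press X -58.7 Y 0.1 z 59.1 mm F [ 0.5 -1.5  3. ] gap 0.191
time: 27.85
position: [0.4546, 0.0031, 0.034]
tool_rot: [[0.0, -0.259, 0.966], [-0.001, 0.966, 0.259], [-1.0, -0.001, -0.0]]
wrist_force: [-3.9, -2.1, 18.3]
finger_gap: 0.195
t 27.85 press X -58.7 Y 0.0 z 56.0 mm F [-3.9 -2.1 18.3] gap 0.195
```

```bash
python3 -m creep '[[0,0.1,0,0,0,0,0],[0,0,0,0,0,0,0],[0,0,0,0,0,0,0]]'
python3 -c "
from h import *
tip();grab('wrist','w10');f=load('w10');C=cloud(f)
d=C[...,:2]-N0;X=d@X0;Y=-d[...,0]*X0[1]+d[...,1]*X0[0];Z=C[...,2]
for lo in range(-80,60,10):
    m=(X>lo/1e3)&(X<lo/1e3+.01)&(np.abs(Y)<.04)&(np.abs(Y)>.016)&(Z<.08)&(Z>.02)
    print(lo,m.sum(),(np.percentile(Z[m],[10,50,90])*1e3).round(1) if m.sum() else '')
cv2.imwrite('pics/w10c.png',cv2.resize(f['im'][100:280,150:360],None,fx=3,fy=3))
grab('side','s2');f=load('s2');C=cloud(f)
d=C[...,:2]-N0;X=d@X0;Y=-d[...,0]*X0[1]+d[...,1]*X0[0];Z=C[...,2]
for a,b in((-76,-50),(-40,-20),(-20,0),(0,20),(20,50)):
    m=(X>a/1e3)&(X<b/1e3)&(Y<-.01)&(Y>-.043)&(Z>.03)&(Z<.07)
    print(a,m.sum(),(np.percentile(Z[m],[50,75,90,97])*1e3).round(1) if m.sum() else '')
im=f['im'];cv2.imwrite('pics/s2c.png',cv2.resize(im[170:240,215:325],None,fx=7,fy=7,interpolation=cv2.INTER_CUBIC))
tip()
"
```

```text
time: 28.22
position: [0.4547, 0.0031, 0.0338]
tool_rot: [[0.0, -0.259, 0.966], [-0.002, 0.966, 0.259], [-1.0, -0.002, -0.0]]
wrist_force: [-7.7, -2.7, 30.8]
finger_gap: 0.193
t 28.23 press X -58.6 Y 0.0 z 55.8 mm F [-7.7 -2.7 30.8] gap 0.193
-80 265 [27.4 44.9 50.6]
-70 233 [49.8 50.9 75.5]
-60 4 [50.  50.4 50.7]
-50 1141 [24.5 40.5 55.1]
-40 237 [38.3 57.8 58.8]
-30 0 
-20 0 
-10 0 
0 0 
10 17 [57.8 58.2 58.9]
20 53 [57.7 58.4 59. ]
30 86 [57.8 58.3 58.9]
40 11 [57.9 58.4 58.5]
50 0 
-76 111 [47.4 59.9 66.2 68.9]
-40 99 [50.8 58.4 59.7 61.7]
-20 97 [51.1 58.5 59.3 59.8]
0 96 [50.4 58.8 59.5 60. ]
20 128 [50.2 58.5 59.8 61.1]
t 28.32 press X -58.6 Y 0.0 z 55.8 mm F [-8.3 -1.2 31. ] gap 0.197
```

View pics/s2c.png

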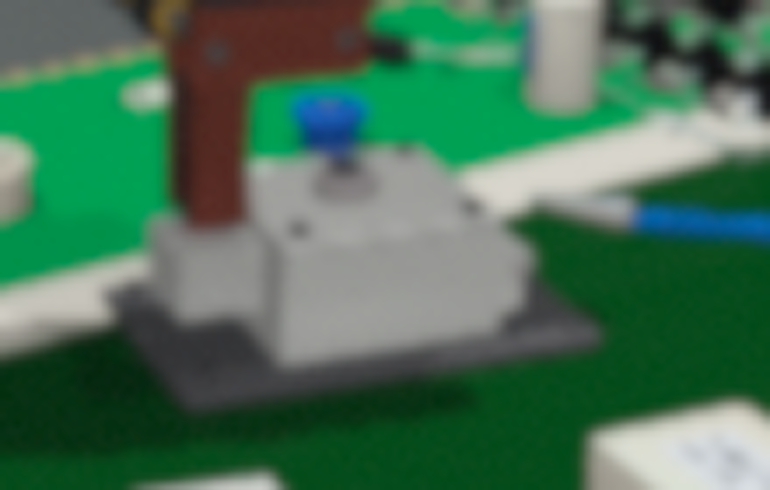

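The side view shows the halves meeting flush, and depth puts the lid level (58 mm on the block, 50.6 mm on the ear). The push is firm at 31 N, so I'll ease it slightly for margin, confirm it's steady, and hand in.

```bash
python3 -m creep '[[0,-0.05,0,0,0,0,0],[0,0,0,0,0,0,0],[0,0,0,0,0,0,0],[0,0,0,0,0,0,0],[0,0,0,0,0,0,0],[0,0,0,0,0,0,0],[0,0,0,0,0,0,0],[0,0,0,0,0,0,0]]'
python3 -c "
from h import *
tip();s=ctrl.read_state()
if s['position'][2]<.0345 and 14<s['wrist_force'][2]<38: print(ctrl.job_done())
else: print('not handed in')"
```

```text
time: 29.32
position: [0.4546, 0.0031, 0.0339]
tool_rot: [[0.0, -0.259, 0.966], [-0.002, 0.966, 0.259], [-1.0, -0.002, -0.0]]
wrist_force: [-5.7, -2.2, 25.0]
finger_gap: 0.191
t 29.32 press X -58.7 Y 0.0 z 55.9 mm F [-5.7 -2.2 25. ] gap 0.191
the job is handed in; nothing more can be done
None
```

The job was handed in at about 29 s with the press shut. The module is in the nest with its light ring up, the lid is down, the pin is through both holes, and the arm is still holding the pin down.

**Last checks**
- **Module:** before the lid closed, its top was about 11 mm above the block, within 0.5 mm of the nest's axis and level.
- **Lid:** depth showed it level, about 58 mm above the bench on the block and 50.6 mm on the ear, and the side picture showed the halves flush.
- **Push:** steady at 25 N, eased from 31 N. The last 1 mm commanded moved the pin only 0.2 mm while the force rose from 18 to 31 N, so it is against the stop.
- **Other items:** I gave the bottle, spare nest, carton and the brown and blue look-alikes a wide berth. I did not measure them again at the end.

**What disagreed:** the real finger tips are about 22 mm short of the reported TCP. The first grasp closed above the module without touching it. I measured the offset and used it for every move after that.

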